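# Index the rivet-die turret and bolt it

### The arm

A 6-joint arm with a two-finger parallel gripper is mounted at the origin on the work surface. World frame = base frame: x ahead of the robot, y to its left, z up, the work surface at z = 0. Lengths are in m, angles in rad, forces in N, time in s.
With the tool pointing down it reaches from about 0.35 to 0.975 m from the base axis. Payload 4.9 kg.
Tool frame: the origin (TCP) lies midway between the tips of the shut fingers; the grasp point (between the pads) lies 19 mm behind it; z points along the fingers, y is the line along which they close (so a half turn about z gives the same grasp; the last joint's range is limited). The gripper opens to 85 mm and grips with 20 to 120 N. Pads are 22 mm wide; open, the fingers measure 114 mm over their backs; the gripper's body (76 mm by 85 mm) begins 54 mm behind the grasp point. The pads swing forward as they close: fully open they stand 13 mm farther back than shut.
Start: joints at [1.004, 0.053, 1.613, -0, 1.476, -0.119], TCP at [0.271, 0.563, 0.231] pointing down, gripper open.
Joint ranges: [-3.01, 3.01], [-1.01, 2.22], [0.06, 2.58], [-1.02, 4.17], [0.09, 2.62], [-3.14, 3.14]. Speed limits (rad/s): [2.57, 2.57, 3.14, 3.14, 3.14, 3.14].

### API

Orientations are given as a rotation vector (axis times angle).
In Python, from station import ctrl gives the robot as it stands.
- The arm moves only by the shell command python3 -m handwheel 'ROWS' [FORCE]. ROWS is JSON, a list of rows, each an object with "gripper": the gripper command: -1 is fully open, 1 is shut, values between are in proportion; "offset": the shift along the tool's x, y, z in mm, a list of three; "rotation": the turn, a rotation vector about the tool's x, y, z in rad, a list of three. A call has exactly 8 rows; each row is the pose to reach, as a shift and turn from the pose commanded when the call began, along the tool's axes at that moment; what a row does not reach only later rows make up. A row lasts 1/8 s, in which the tool goes at most 62.5 mm and 10.7 degrees, less where a joint would pass 70% of its speed; a pose out of reach is approached as far as the arm can. A call with a gripper value outside its range is refused whole. The fingers move at their own pace and stop on an object; FORCE is the grip in N (left out, the last holds). Time passes only in rows, so rows that repeat a pose let the fingers close, or fill a call up. It gives the time, the measured TCP pose, the force, the opening and the grip force at its end, in the units of the state.
- ctrl.get_obs(): the state, without advancing time (a new reading comes with each control period).
- ctrl.get_image(name): name is "scene" or "top" or "wrist"; returns a dict with "image" (480x640x3 uint8, red, green, blue), "fovy" (degrees; the focal length in pixels is half the picture's height over the tangent of half this angle, whatever the lens; pixels are square), "cx", "cy" (the principal point, pixels), "xyz" and "attitude" of the camera in the world. Camera axes: x right, y up, looking along -z (the intrinsics and any distortion apply to the point x, -y, -z); pixel columns grow to the right and rows downward; lengths in m; the calibration is good to about 2 mm. A picture is of the moment at which its call begins. There is no depth.
- ctrl.finish_job(): hands the job in; it is judged then, once.
The state is a dict: "t": time; "q": joint angles; "dq": joint speeds; "effort": joint torques, N m; "tool_pos": TCP position; "tool_rot": TCP orientation; "contact_force": force on the tool from outside, world axes, zero at the start; "wrist_torque": the same for the moment, N m; "opening": finger opening in m; "grip_force": force on a finger pad.
Only numpy, scipy, OpenCV 4.12 (cv2) and the standard library are available. Lean on these libraries where they do the work, as an engineer would, in place of code of your own. Each camera call takes 0.05 s, during which the arm holds its last target. There are 200 camera calls.

### The job

On the leather bench stands a die turret with four arms: with one fingertip, push an arm round until the yellow arm's forked tip lines up with the locking bolt on the turret's base and let it come to rest there; then push the bolt's red pin inwards until the bolt is fully home in the yellow fork. Only push: do not lift the turret off its spindle, do not drive the bolt home anywhere but in the yellow arm's fork, and leave the tools and tins around it where they are.

Things in the scene. Friction and masses are not known exactly. Their poses are not given: they have to be found in the camera images.
- turret_base: Fixed green base of the die turret. Origin on the table under the turret's vertical axis, z up; the bolt lies out along its -y. Round foot, radius 62, 28 mm high; a bar 60 mm wide, 16 high, runs along -y to 205 mm from the axis and carries the bolt's housing: 36 mm wide, 142 to 198 mm from the axis, top 60 mm above the table.
- turret (a joint): Angle (rad) of the cross of four arms about the base's vertical axis, one yellow, three grey, 90 degrees apart. Grows anticlockwise from above; full turns either way; about 0.1 N m of friction, stays where left. The yellow arm points along the base's -y turned by this angle: 0 (or 6.283) = at the bolt. Dark hub: radius 22 mm, its top stud 75 mm above the table.
- lift (a joint): Height (m) by which the cross has been lifted up its spindle: 0 = seated, up to 0.03. Only its own weight (about 1 kg) holds it down. It must stay seated.
- bolt (a joint): Travel (m) of the locking bolt towards the axis: 0 = drawn out, 0.025 = fully home (end stop). Slides at about 2 N, stays where left. 10 mm thick, round nose, 53 mm above the table; the nose ends 136 mm from the axis when out, 111 mm when home between the prongs. The prongs block it if the fork is far off; within about 7 mm it slips in and centres the arm.
- yellow_fork (a point): Middle of the gap in the fork at the yellow arm's tip, 115 mm from the axis, 53 mm above the table; moves with it. All arms alike: bar 18 mm wide from hub to 109 mm from the axis, 45 to 61 mm above the table; at the tip a crossbar 38 mm wide with two prongs 10 mm thick, reaching out to 120 mm, gap 18 mm.
- station (a point): Fixed point on the bolt's line, 115 mm from the axis, 53 mm above the table: where the yellow fork must come.
- bolt_pin (a point): Centre of the top of the bolt's upright red pin (14 mm thick, reaching from 60 mm, the housing's top, to 105 mm above the table), 170 mm from the axis when drawn out, 145 mm when home. Push it towards the axis from its outer side.
- glue_tin: Bystander: closed tin, 74 mm across, 85 mm high; origin at the centre of its underside.
- rivet_jar: Bystander: amber jar with a black cap, 56 mm across, 75 mm high; origin under its centre.
- spool: Bystander: red thread spool standing upright, 48 mm across, 60 mm high; origin under its centre.
- hammer: Bystander: hammer lying flat; origin on its underside, handle towards its -x.
- cork_block: Bystander: brown cork sanding block 70 x 45 x 30 mm; origin under its centre.
- punch: Bystander: steel hand punch standing upright, 16 mm thick with a 22 mm head, 90 mm high; origin under its centre.
- rivet_cup: Bystander: steel bowl 70 mm across, 40 mm high; origin under its centre.
- yellow_die (a point): Top of the brass die that stands on the yellow arm, 85 mm from the axis, 75 mm above the table, 18 mm thick. The grey arms have steel dies of about the same size.

How it is judged:
On the way, in this order (a step that is already met when the one before it is completed fails the run):
1. the yellow fork is lined up with the bolt (within 12 mm) and at rest while the bolt is still drawn out (horizontal distance between yellow_fork and station below 0.012 m and value of joint bolt below 0.006 m and velocity of joint turret between -0.08 and 0.08 rad/s), for 0.2 s.
2. the bolt is pushed fully home in the yellow fork (horizontal distance between yellow_fork and station below 0.006 m and value of joint bolt above 0.021 m), for 0.2 s.
At the end, for the whole second after the job is handed in: The bolt is at least 21 of its 25 mm home, the yellow fork is within 6 mm of the station (held by the bolt), the turret is at rest and seated on its spindle (all of step 2 and value of joint lift below 0.003 m and velocity of joint turret between -0.08 and 0.08 rad/s); the robot touches nothing.
It fails at once if the turret is lifted more than 8 mm up its spindle (value of joint lift above 0.008 m).
It fails at once if the bolt is driven home (over 18 mm) while the yellow fork is more than 20 mm from it (value of joint bolt above 0.018 m and horizontal distance between yellow_fork and station above 0.02 m).
It fails at once if a bystander is moved by more than 25 mm or lifted (distance of any of glue_tin, rivet_jar, spool, hammer, cork_block, punch, rivet_cup from where it was at the start of the episode above 0.025 m).
It also fails if it takes over 53 s, if anything falls off the work surface, if the arm or the gripper's body presses on something with over 40 N, if the wrist force passes 120 N, or if a joint passes its speed limit or range.

## Working session

There is one attempt and no reset: what is moved stays moved. The work goes in short steps, Python scripts to look and compute and a shell command to move; the robot and the scene stay as the last step left them, time stands still between calls to the robot, and variables do not carry over. Pictures are saved under pics/ and viewed, at most 10 in all, crops included, and the job is handed in when it is done.

```bash
mkdir -p pics; ls; python3 - <<'E'
from station import ctrl
import cv2
for n in("scene","top"):
    d=ctrl.get_image(n); cv2.imwrite(f"pics/{n}0.png",d["image"][:,:,::-1])
    print(n,{k:v for k,v in d.items() if k!="image"})
print(ctrl.get_obs())
E
```

```text
pics
scene {'fovy': 42.07857310120577, 'cx': 325.58287701230336, 'cy': 238.06405485862342, 'xyz': array([ 1.55435905, -0.50018343,  0.87416516]), 'attitude': array([0.84426335, 0.5217083 , 1.01191719])}
top {'fovy': 53.52886868163906, 'cx': 322.462771537104, 'cy': 237.56293674881363, 'xyz': array([0.52455353, 0.00987571, 1.21586359]), 'attitude': array([ 0.00895739, -0.03468146, -1.54930137])}
{'t': 0.1, 'q': array([ 1.00402011e+00,  5.33443725e-02,  1.61415518e+00,  1.35926621e-05,
        1.47597756e+00, -1.19008927e-01]), 'dq': array([ 0.00014858, -0.00171564, -0.00366284, -0.00129984,  0.00016418,
        0.00058305]), 'effort': array([ 8.39640711e-05, -3.94899917e+01, -3.71363854e+01, -1.14171733e-04,
        3.93843060e-03,  7.46400872e-06]), 'tool_pos': array([0.27029656, 0.56291159, 0.23015366]), 'tool_rot': array([-6.97348368e-01, -3.06255471e+00,  2.78006876e-03]), 'contact_force': array([-1.16518439, -0.37939197,  0.21114773]), 'wrist_torque': array([-0.01312736, -0.01986496, -0.02900972]), 'grip_force': 0.0, 'opening': 0.08519599632279523}
```

View pics/top0.png

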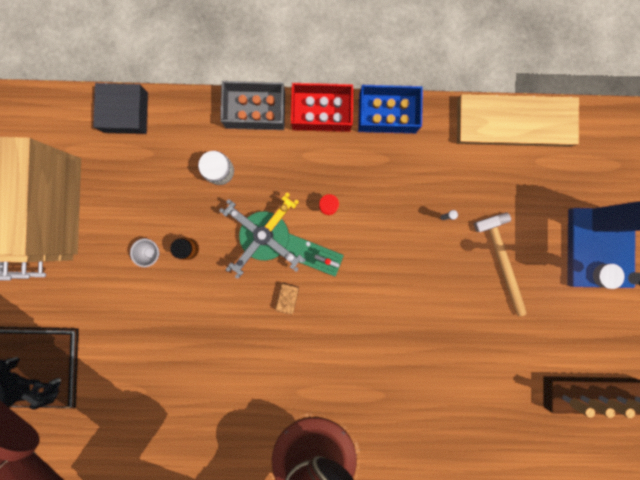

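View pics/scene0.png

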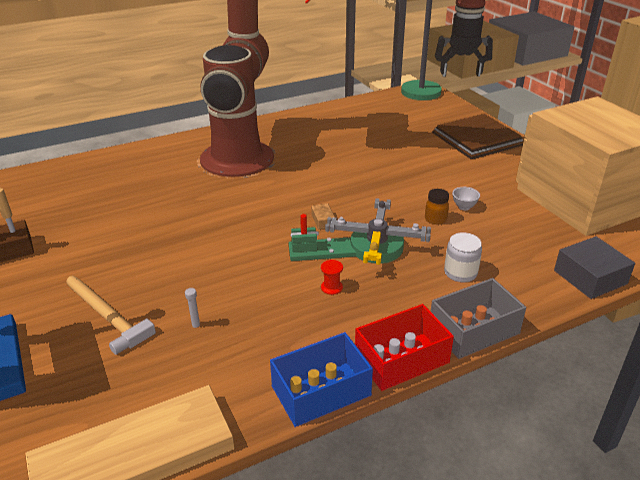

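The top view shows the hub at about (262,236), the yellow fork at (289,201), the red pin at (327,262) and the spool at (329,204). The scene view agrees: the yellow arm needs a clockwise turn (seen from above) of about 80°. I'll push the grey arm at (229,208), which has free space along its sweep.

```bash
cat > h.py <<'E'
import numpy as np, cv2
from scipy.spatial.transform import Rotation as R
from station import ctrl
def cast(d,uv,z):
    f=240/np.tan(np.radians(d["fovy"]/2))
    u,v=uv; r=R.from_rotvec(d["attitude"]).apply([(u-d["cx"])/f,-(v-d["cy"])/f,-1.])
    return (d["xyz"]+r*(z-d["xyz"][2])/r[2])[:2]
def project(d,p):
    f=240/np.tan(np.radians(d["fovy"]/2))
    c=R.from_rotvec(d["attitude"]).inv().apply(np.array(p)-d["xyz"])
    return np.array([d["cx"]+f*c[0]/-c[2], d["cy"]-f*c[1]/-c[2]])
def blobs(m,amin=8):
    n,l,s,c=cv2.connectedComponentsWithStats(m.astype(np.uint8))
    return [(c[i],s[i,4],s[i,:4]) for i in range(1,n) if s[i,4]>=amin]
def masks(d):
    h=cv2.cvtColor(d["image"],cv2.COLOR_RGB2HSV); H,S,V=[h[...,i].astype(int) for i in range(3)]
    return dict(yel=(H>=20)&(H<=32)&(S>170)&(V>120), red=((H<5)|(H>174))&(S>190)&(V>120), grn=(H>55)&(H<90)&(S>100))
def tool(vec):  # world vector (mm) -> tool axes
    return R.from_rotvec(ctrl.get_obs()["tool_rot"]).inv().apply(vec)
E
python3 - <<'E'
from h import *
d=ctrl.get_image("top"); m=masks(d)
for k in m:
    x=m[k].copy(); x[:180]=0;x[320:]=0;x[:,:200]=0;x[:,360:]=0
    print(k,[(c.round(1),a,s) for c,a,s in blobs(x)])
hub=cast(d,(262,236),.075); print("hub",hub)
for n,uv,z in(("fork",(289,201),.053),("grey",(229,208),.053),("pin",(327,262),.105),("spool",(329,204),.06),("jar",(181,248),.075),("cork",(287,298),.03),("tin",(212,164),.085)):
    p=cast(d,uv,z); v=p-hub; print(n,p.round(3),np.hypot(*v).round(3),np.degrees(np.arctan2(v[1],v[0])).round(1))
cv2.imwrite("pics/c1.png",cv2.resize(d["image"][180:310,200:360,::-1],None,fx=4.6,fy=4.6,interpolation=cv2.INTER_CUBIC))
E
```

```text
yel [(array([288.7, 201.7]), np.int32(135), array([282, 193,  16,  16], dtype=int32)), (array([274.9, 218.9]), np.int32(189), array([265, 208,  21,  23], dtype=int32))]
red [(array([328.3, 204.1]), np.int32(315), array([319, 194,  20,  21], dtype=int32)), (array([327.3, 261.1]), np.int32(16), array([326, 259,   4,   5], dtype=int32))]
grn [(array([259.9, 218. ]), np.int32(201), array([249, 212,  23,  14], dtype=int32)), (array([304.9, 249.1]), np.int32(1126), array([273, 221,  69,  54], dtype=int32)), (array([245.4, 237.2]), np.int32(194), array([240, 227,  13,  22], dtype=int32)), (array([264.7, 252.6]), np.int32(237), array([253, 245,  26,  14], dtype=int32))]
hub [0.5571682  0.13627928]
fork [0.645 0.075] 0.107 -35.0
grey [0.624 0.221] 0.108 51.5
pin [ 0.499 -0.02 ] 0.167 -110.5
spool [ 0.639 -0.023] 0.179 -62.8
jar [0.524 0.328] 0.195 99.7
cork [0.406 0.076] 0.163 -158.1
tin [0.726 0.258] 0.208 35.9
```

View pics/c1.png

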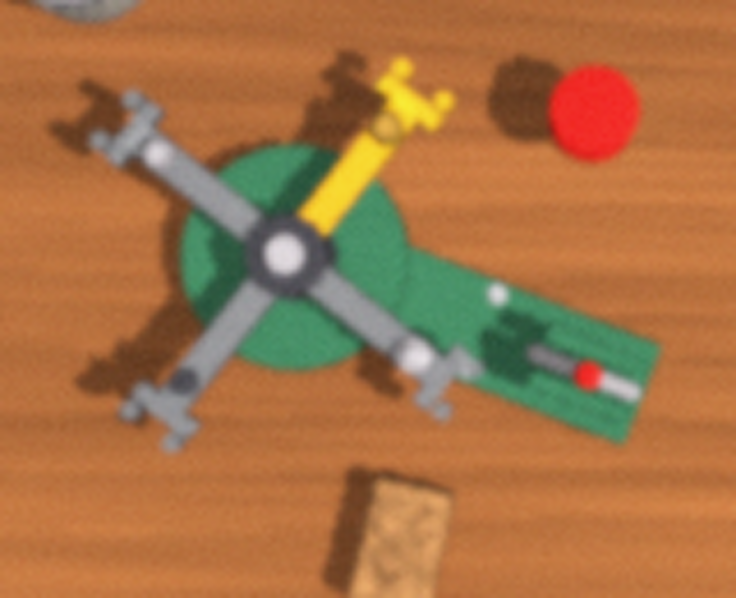

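The crop confirms hub, pin and arms: the yellow arm is at -35°, the bolt at -110.5° and the grey arm to push at about 53°. Moving over the approach point with the fingers shut.

```bash
python3 -m handwheel '[{"gripper":1,"offset":[-60,-27,10],"rotation":[0,0,0]},{"gripper":1,"offset":[-115,-50,20],"rotation":[0,0,0]},{"gripper":1,"offset":[-170,-75,30],"rotation":[0,0,0.05]},{"gripper":1,"offset":[-225,-100,40],"rotation":[0,0,0.1]},{"gripper":1,"offset":[-280,-125,50],"rotation":[0,0,0.15]},{"gripper":1,"offset":[-335,-150,60],"rotation":[0,0,0.19]},{"gripper":1,"offset":[-390,-172,70],"rotation":[0,0,0.19]},{"gripper":1,"offset":[-413,-183,80],"rotation":[0,0,0.19]}]' 30
python3 - <<'E'
from h import *
o=ctrl.get_obs(); p=o["tool_pos"]; print(p,o["opening"],R.from_rotvec(o["tool_rot"]).as_matrix().round(3))
print(tool((np.array([.563,.219,.046])-p)*1000))
E
```

```text
t: 1.15
tool_pos: [0.5652, 0.2169, 0.1507]
tool_rot: [0.99, 2.982, -0.001]
contact_force: [0.5, -0.1, 0.3]
opening: 0.0001
grip_force: 0.0
[0.56523967 0.21694378 0.15071747] 9.81001089476472e-05 [[-0.802  0.598 -0.   ]
 [ 0.598  0.802 -0.   ]
 [-0.    -0.    -1.   ]]
[  3.04639857   0.34246447 104.71673173]
```

```bash
python3 -m handwheel '[{"gripper":1,"offset":[3,0,30],"rotation":[0,0,0]},{"gripper":1,"offset":[3,0,60],"rotation":[0,0,0]},{"gripper":1,"offset":[3,0,90],"rotation":[0,0,0]},{"gripper":1,"offset":[3,0,105],"rotation":[0,0,0]},{"gripper":1,"offset":[3,0,105],"rotation":[0,0,0]},{"gripper":1,"offset":[-6,0,105],"rotation":[0,0,0]},{"gripper":1,"offset":[-14,0,105],"rotation":[0,0,0]},{"gripper":1,"offset":[-22,0,105],"rotation":[0,0,0]}]'
python3 - <<'E'
from h import *
d=ctrl.get_image("scene"); cv2.imwrite("pics/s2.png",cv2.resize(d["image"][130:300,260:480,::-1],None,fx=3.4,fy=3.4))
E
```

```text
t: 2.15
tool_pos: [0.5827, 0.2062, 0.0475]
tool_rot: [0.985, 2.981, 0.002]
contact_force: [0.4, 0.8, 0.3]
opening: 0.0
grip_force: 0.0
```

View pics/s2.png

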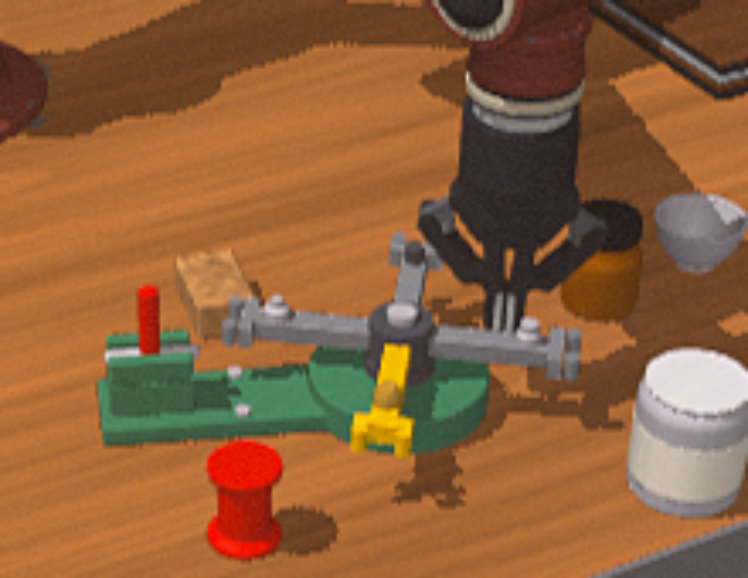

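The fingertip stands just behind the grey arm, inside its die (crop 505,310), with clear space all round. Sweeping about 64° clockwise.

```bash
python3 -m handwheel '[{"gripper":1,"offset":[-10,2,0],"rotation":[0,0,0.14]},{"gripper":1,"offset":[-20,3,0],"rotation":[0,0,0.28]},{"gripper":1,"offset":[-30,2,0],"rotation":[0,0,0.42]},{"gripper":1,"offset":[-40,0,0],"rotation":[0,0,0.56]},{"gripper":1,"offset":[-50,-3,0],"rotation":[0,0,0.70]},{"gripper":1,"offset":[-59,-8,0],"rotation":[0,0,0.84]},{"gripper":1,"offset":[-64,-11,0],"rotation":[0,0,0.92]},{"gripper":1,"offset":[-67,-14,0],"rotation":[0,0,0.98]}]'
python3 - <<'E'
from h import *
d=ctrl.get_image("top"); cv2.imwrite("pics/c3.png",cv2.resize(d["image"][160:310,180:380,::-1],None,fx=4,fy=4,interpolation=cv2.INTER_CUBIC))
m=masks(d)["yel"]; m[:180]=0;m[320:]=0;m[:,:200]=0;m[:,360:]=0
print([(c.round(1),a,s) for c,a,s in blobs(m)],ctrl.get_obs()["tool_pos"])
E
```

```text
t: 3.2
tool_pos: [0.6277, 0.1555, 0.0468]
tool_rot: [2.275, 2.166, 0.003]
contact_force: [0.8, 1.8, -0.2]
opening: 0.0
grip_force: 0.9
[(array([304.3, 236.3]), np.int32(118), array([298, 230,  14,  16], dtype=int32)), (array([283.6, 236.2]), np.int32(161), array([273, 232,  24,   9], dtype=int32))] [0.62772176 0.15490097 0.04687668]
```

View pics/c3.png

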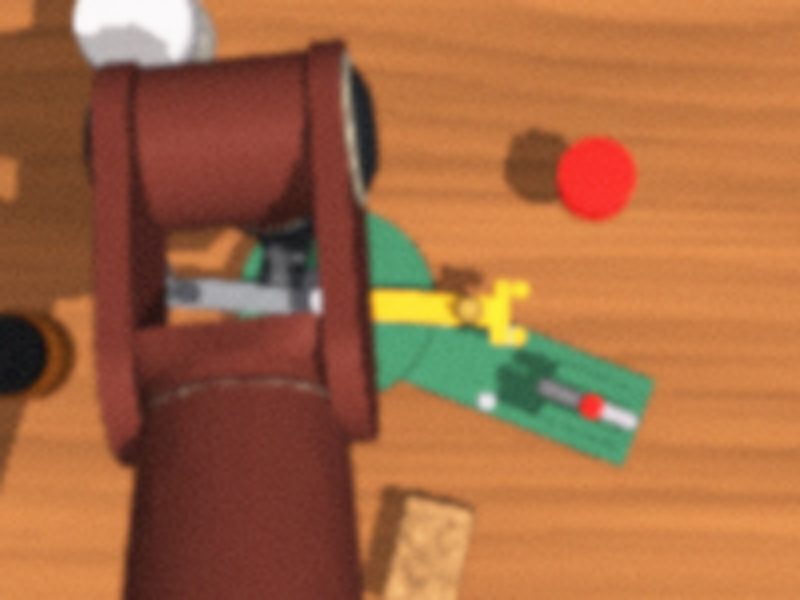

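The yellow arm has swung to within about 20° of the bolt line (fork at crop 510,310; pin at 590,405), and nothing else has moved.

```bash
cat > ang.py <<'E'
from h import *
d=ctrl.get_image("top"); M=masks(d)
hub=cast(d,(262,235.5),.075)
def big(m,z):
    m=m.copy(); m[:180]=0;m[320:]=0;m[:,:200]=0;m[:,360:]=0; m[:215]&=False
    return m
y=big(M["yel"],0); y[:, :286]=0
h=cv2.cvtColor(d["image"],cv2.COLOR_RGB2HSV).astype(int)
r=big(((h[...,0]<6)|(h[...,0]>172))&(h[...,1]>150)&(h[...,2]>90),0); r[:250]=0; r[:,:315]=0;r[:,345:]=0; r[275:]=0
def a(m,z):
    v,u=np.nonzero(m); p=cast(d,(u.mean(),v.mean()),z); w=p-hub
    print(u.mean().round(1),v.mean().round(1),len(u),p.round(4),np.hypot(*w).round(4)); return np.degrees(np.arctan2(w[1],w[0]))
# fork: only pixels beyond r=95mm
v,u=np.nonzero(y)
for i,j in zip(v,u):
    if np.hypot(*(cast(d,(j,i),.061)-hub))<.098: y[i,j]=0
fa=a(y,.061); pa=a(r,.105)
print("fork",fa,"pin",pa,"diff",fa-pa, "mm",np.radians(fa-pa)*115, "hub",hub)
o=ctrl.get_obs(); w=o["tool_pos"][:2]-hub; X=R.from_rotvec(o["tool_rot"]).as_matrix()[:,0]
print("tool r",np.hypot(*w),"ang",np.degrees(np.arctan2(w[1],w[0])),"xaxis",np.degrees(np.arctan2(X[1],X[0])))
E
python3 ang.py
```

```text
306.3 237.1 79 [0.5573 0.0306] 0.1057
327.2 261.1 24 [ 0.501  -0.0203] 0.1668
fork -90.59076868417918 pin -110.1299661041162 diff 19.539197419937025 mm 39.21768274013446 hub [0.55836539 0.13630877]
tool r 0.07150638410881086 ang 15.148540124379403 xaxis 87.27844192603688
```

```bash
python3 -m handwheel '[{"gripper":1,"offset":[-4,1,0],"rotation":[0,0,0.05]},{"gripper":1,"offset":[-8,2,0],"rotation":[0,0,0.11]},{"gripper":1,"offset":[-11,2.6,0],"rotation":[0,0,0.16]},{"gripper":1,"offset":[-15,3,0],"rotation":[0,0,0.21]},{"gripper":1,"offset":[-18,3.2,0],"rotation":[0,0,0.26]},{"gripper":1,"offset":[-21,3.4,0],"rotation":[0,0,0.30]},{"gripper":1,"offset":[-22.5,3.5,0],"rotation":[0,0,0.32]},{"gripper":1,"offset":[-22.5,3.5,0],"rotation":[0,0,0.32]}]'; python3 ang.py
```

```text
t: 4.3
tool_pos: [0.6293, 0.1326, 0.0464]
tool_rot: [2.589, 1.779, 0.0]
contact_force: [-0.8, 0.7, 0.1]
opening: -0.0001
grip_force: 0.5
302.9 251.7 71 [0.5216 0.038 ] 0.1049
327.3 261.1 25 [ 0.5011 -0.0205] 0.167
fork -110.51825425734187 pin -110.06393407743641 diff -0.4543201799054515 mm -0.9118790447243574 hub [0.55836539 0.13630877]
tool r 0.07106435550969337 ang -2.969935502900468 xaxis 68.99655275790926
```

Lined up within 1 mm. Backing off, rising and crossing to the pin's outer side.

```bash
python3 -m handwheel '[{"gripper":1,"offset":[10,0,0],"rotation":[0,0,0]},{"gripper":1,"offset":[20,0,0],"rotation":[0,0,0]},{"gripper":1,"offset":[20,0,-45],"rotation":[0,0,0]},{"gripper":1,"offset":[20,0,-90],"rotation":[0,0,0]},{"gripper":1,"offset":[20,0,-120],"rotation":[0,0,0]},{"gripper":1,"offset":[-35,-15,-125],"rotation":[0,0,0]},{"gripper":1,"offset":[-90,-30,-125],"rotation":[0,0,0]},{"gripper":1,"offset":[-145,-45,-125],"rotation":[0,0,0]}]'; python3 -m handwheel '[{"gripper":1,"offset":[-40,-10,0],"rotation":[0,0,0]},{"gripper":1,"offset":[-82,-19,0],"rotation":[0,0,0]},{"gripper":1,"offset":[-82,-19,0],"rotation":[0,0,0]},{"gripper":1,"offset":[-82,-19,30],"rotation":[0,0,0]},{"gripper":1,"offset":[-82,-19,60],"rotation":[0,0,0]},{"gripper":1,"offset":[-82,-19,85],"rotation":[0,0,0]},{"gripper":1,"offset":[-82,-19,96],"rotation":[0,0,0]},{"gripper":1,"offset":[-82,-19,96],"rotation":[0,0,0]}]'
python3 - <<'E'
from h import *
o=ctrl.get_obs(); p=o["tool_pos"]*1000; print(p,o["contact_force"])
u=np.array([np.cos(np.radians(-110.1)),np.sin(np.radians(-110.1))])
for s in(190,162,158):
    q=np.array([558.4,136.3])+u*s; print(s,tool(np.r_[q-p[:2],75-p[2]]).round(1))
for n in("scene","top"):
    d=ctrl.get_image(n); I=d["image"][:,:,::-1]
    I=I[130:300,260:480] if n=="scene" else I[150:320,180:400]
    cv2.imwrite(f"pics/{n}4.png",cv2.resize(I,None,fx=3.4,fy=3.4,interpolation=cv2.INTER_CUBIC))
E
```

```text
t: 5.35
tool_pos: [0.5345, 0.0128, 0.1716]
tool_rot: [2.588, 1.78, 0.0]
contact_force: [-0.2, -0.9, -0.1]
opening: -0.0001
grip_force: 0.0
t: 6.35
tool_pos: [0.488, -0.0556, 0.0748]
tool_rot: [-2.588, -1.779, 0.001]
contact_force: [0.5, -1.3, 0.2]
opening: -0.0001
grip_force: 0.0
[488.01083402 -55.56567674  74.7994846 ] [ 0.53190855 -1.29337435  0.1819127 ]
190 [14.4 -0.1 -0.2]
162 [42.4 -0.5 -0.2]
158 [46.4 -0.5 -0.2]
```

View pics/scene4.png

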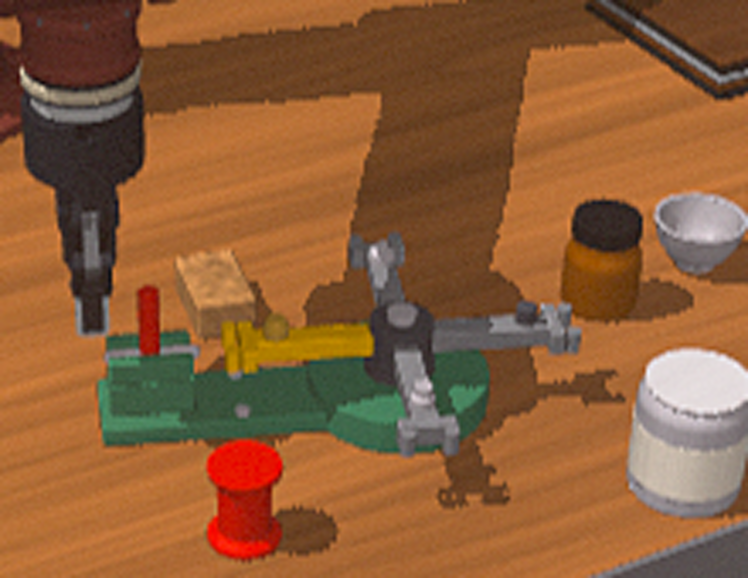

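View pics/top4.png

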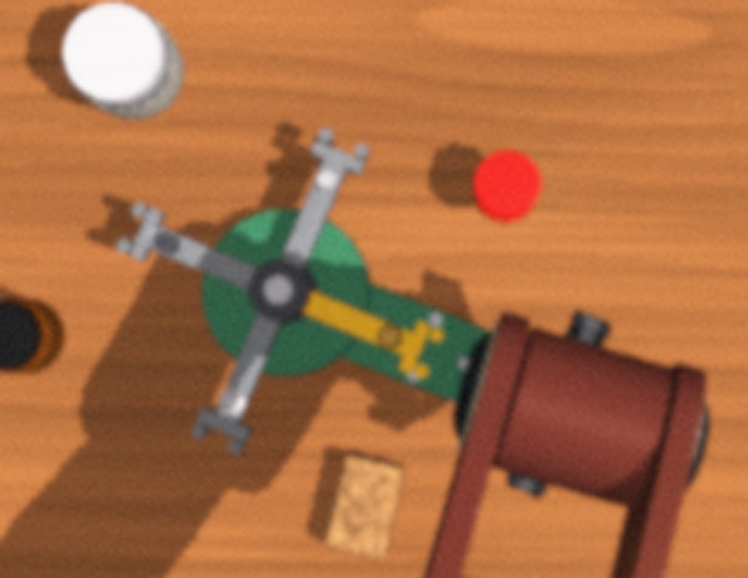

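The yellow fork sits on the bolt line (top crop, fork at 420,350) and the fingertip stands clear on the pin's outer side (scene crop 92,320; pin at 148,320). Pushing inwards.

```bash
python3 -m handwheel '[{"gripper":1,"offset":[8,0,0],"rotation":[0,0,0]},{"gripper":1,"offset":[14,0,0],"rotation":[0,0,0]},{"gripper":1,"offset":[18,0,0],"rotation":[0,0,0]},{"gripper":1,"offset":[22,0,0],"rotation":[0,0,0]},{"gripper":1,"offset":[26,0,0],"rotation":[0,0,0]},{"gripper":1,"offset":[30,0,0],"rotation":[0,0,0]},{"gripper":1,"offset":[34,0,0],"rotation":[0,0,0]},{"gripper":1,"offset":[37,0,0],"rotation":[0,0,0]}]'; python3 -m handwheel '[{"gripper":1,"offset":[1,0,0],"rotation":[0,0,0]},{"gripper":1,"offset":[2,0,0],"rotation":[0,0,0]},{"gripper":1,"offset":[3,0,0],"rotation":[0,0,0]},{"gripper":1,"offset":[3,0,0],"rotation":[0,0,0]},{"gripper":1,"offset":[3,0,0],"rotation":[0,0,0]},{"gripper":1,"offset":[3,0,0],"rotation":[0,0,0]},{"gripper":1,"offset":[3,0,0],"rotation":[0,0,0]},{"gripper":1,"offset":[3,0,0],"rotation":[0,0,0]}]'
```

```text
t: 7.45
tool_pos: [0.5015, -0.0215, 0.0754]
tool_rot: [2.589, 1.779, -0.0]
contact_force: [-0.4, -2.4, 1.7]
opening: 0.0001
grip_force: 1.1
t: 8.45
tool_pos: [0.5024, -0.0188, 0.0752]
tool_rot: [-2.589, -1.779, -0.0]
contact_force: [-0.4, 0.0, 0.4]
opening: 0.0002
grip_force: 0.3
```

```bash
python3 -m handwheel '[{"gripper":1,"offset":[0.5,0,0],"rotation":[0,0,0]},{"gripper":1,"offset":[1,0,0],"rotation":[0,0,0]},{"gripper":1,"offset":[1.5,0,0],"rotation":[0,0,0]},{"gripper":1,"offset":[2,0,0],"rotation":[0,0,0]},{"gripper":1,"offset":[2,0,0],"rotation":[0,0,0]},{"gripper":1,"offset":[2,0,0],"rotation":[0,0,0]},{"gripper":1,"offset":[2,0,0],"rotation":[0,0,0]},{"gripper":1,"offset":[2,0,0],"rotation":[0,0,0]}]'
python3 - <<'E'
from h import *
d=ctrl.get_image("scene"); I=d["image"][:,:,::-1][170:280,270:430]
cv2.imwrite("pics/s5.png",cv2.resize(I,None,fx=4.8,fy=4.8,interpolation=cv2.INTER_CUBIC))
u=np.array([np.cos(np.radians(-110.1)),np.sin(np.radians(-110.1))])
for s in(145,149,170): print(s,project(d,[*(np.array([.5584,.1363])+u*s/1000),.105]))
E
```

```text
t: 9.45
tool_pos: [0.5031, -0.017, 0.0752]
tool_rot: [-2.589, -1.779, 0.0]
contact_force: [0.1, -0.9, -0.0]
opening: 0.0002
grip_force: 0.8
145 [314.11058296 214.05504795]
149 [312.32431543 214.17900041]
170 [302.93037405 214.83086365]
```

View pics/s5.png

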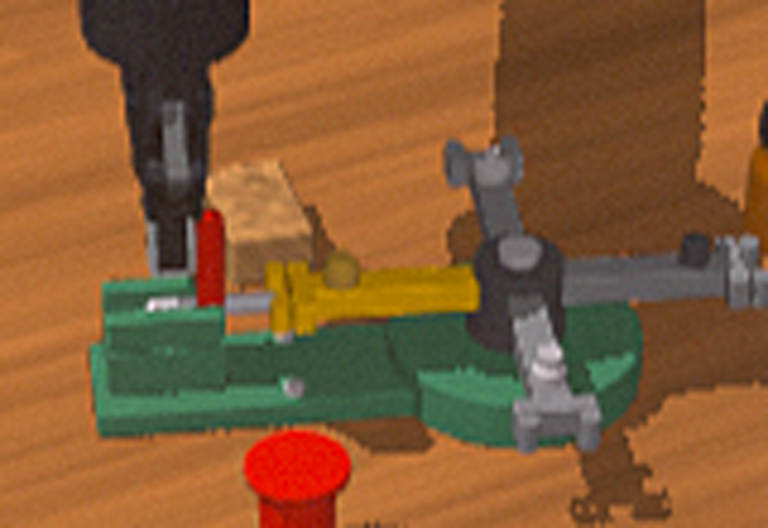

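The bolt is in the yellow fork, and the pin's top at image (314,214) matches the projected home position. I'll press a little further to confirm the end stop by force.

```bash
python3 -m handwheel '[{"gripper":1,"offset":[0.5,0,0],"rotation":[0,0,0]},{"gripper":1,"offset":[1,0,0],"rotation":[0,0,0]},{"gripper":1,"offset":[1.5,0,0],"rotation":[0,0,0]},{"gripper":1,"offset":[2,0,0],"rotation":[0,0,0]},{"gripper":1,"offset":[2,0,0],"rotation":[0,0,0]},{"gripper":1,"offset":[2,0,0],"rotation":[0,0,0]},{"gripper":1,"offset":[2,0,0],"rotation":[0,0,0]},{"gripper":1,"offset":[2,0,0],"rotation":[0,0,0]}]'
```

```text
t: 10.5
tool_pos: [0.5038, -0.0151, 0.0753]
tool_rot: [-2.589, -1.779, -0.0]
contact_force: [-1.8, -1.4, -1.0]
opening: 0.0003
grip_force: 0.7
```

```bash
python3 -m handwheel '[{"gripper":1,"offset":[0.5,0,0],"rotation":[0,0,0]},{"gripper":1,"offset":[1,0,0],"rotation":[0,0,0]},{"gripper":1,"offset":[1.5,0,0],"rotation":[0,0,0]},{"gripper":1,"offset":[2,0,0],"rotation":[0,0,0]},{"gripper":1,"offset":[2,0,0],"rotation":[0,0,0]},{"gripper":1,"offset":[2,0,0],"rotation":[0,0,0]},{"gripper":1,"offset":[2,0,0],"rotation":[0,0,0]},{"gripper":1,"offset":[2,0,0],"rotation":[0,0,0]}]'
```

```text
t: 11.5
tool_pos: [0.5041, -0.0144, 0.0753]
tool_rot: [2.588, 1.778, -0.004]
contact_force: [-4.0, -6.1, 0.6]
opening: -0.0003
grip_force: 3.6
```

The tool stopped short with the force rising to 7 N, so the bolt is at its end stop. Retreating.

```bash
python3 -m handwheel '[{"gripper":1,"offset":[-10,0,0],"rotation":[0,0,0]},{"gripper":1,"offset":[-30,0,0],"rotation":[0,0,0]},{"gripper":1,"offset":[-50,0,0],"rotation":[0,0,0]},{"gripper":1,"offset":[-60,0,-40],"rotation":[0,0,0]},{"gripper":1,"offset":[-60,0,-80],"rotation":[0,0,0]},{"gripper":1,"offset":[-100,0,-100],"rotation":[0,0,0]},{"gripper":1,"offset":[-120,0,-100],"rotation":[0,0,0]},{"gripper":1,"offset":[-120,0,-100],"rotation":[0,0,0]}]'; python3 ang.py
```

```text
t: 12.5
tool_pos: [0.4617, -0.1261, 0.176]
tool_rot: [2.591, 1.775, 0.003]
contact_force: [-0.0, 0.5, -0.7]
opening: -0.0003
grip_force: 0.0
302.8 252.2 75 [0.5205 0.0383] 0.1051
317.5 257.4 19 [0.5093 0.0025] 0.1425
fork -111.12487084653951 pin -110.1535244286761 diff -0.9713464178634013 mm -1.949617214454437 hub [0.55836539 0.13630877]
tool r 0.27898401113523164 ang -110.28388323008565 xaxis 68.89755347878513
```

Pin radius went from 0.167 to 0.1425 m, which is about 25 mm of travel, and the fork is held 2 mm from the line.

```bash
python3 -c "
from station import ctrl
print(ctrl.finish_job())"
```

```text
the job is handed in; nothing more can be done
None
```

I turned the yellow fork to the bolt and pushed the bolt home in it (about 25 mm of travel, stopped at its end stop), backed the arm clear and handed the job in at about 12.5 s; no verdict was returned.

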